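Clear the wick reservoir's deck and snap its filler cap shut

ROBOT

A 6-joint arm with a two-finger parallel gripper is mounted at the origin on the work surface. World frame = base frame: x ahead of the robot, y to its left, z up, the work surface at z = 0. Lengths are in m, angles in degrees, forces in N, time in s.
With the tool pointing down it reaches from about 0.4 to 0.825 m from the base axis. Payload 7 kg.
Tool frame: the origin (TCP) lies on the front face of the gripper's body, between the roots of the fingers; the fingertips stand 66 mm ahead of it and the grasp point (between the pads) lies 47 mm ahead of it; z points along the fingers, y is the line along which they close (so a half turn about z gives the same grasp; the last joint's range is limited). The gripper opens to 88 mm and grips with 3 to 60 N. Pads are 19 mm wide; open, the fingers measure 130 mm over their backs; the gripper's body (78 mm by 193 mm) begins 47 mm behind the grasp point.
Start: joints at [-53.91, 20.546, 0.682, 0, -70.136, -16.507], TCP at [0.226, -0.636, 0.292] pointing down, gripper open.
Joint ranges: [-176.03, 176.03], [-82.01, 121.73], [-58.28, 71.71], [-173.87, 95.51], [-174.79, -0.11], [-173.66, 173.66]. Speed limits (degrees/s): [136.94, 136.94, 172.46, 180, 180, 180].

INTERFACE

Orientations are given as [roll, pitch, yaw] about the fixed x, y, z axes, in that order (R = Rz(yaw) Ry(pitch) Rx(roll)).
In Python, from plant import ctrl gives the robot as it stands.
- The arm moves only by the tool send_rows, never from a script. Its argument "deltas" is a list of rows, each a list of 2 entries, a list of its own where there are three numbers: the shift along the tool's x, y, z each as a share of 800 mm, from -1 to 1, then the turn about the tool's z as a share of 90 degrees, from -1 to 1. A call has exactly 5 rows; each row is the pose to reach, as a shift and turn from the pose commanded when the call began, along the tool's axes at that moment; what a row does not reach only later rows make up. A row lasts 1/12 s, in which the tool goes at most 41.7 mm and 7.16 degrees, less where a joint would pass 70% of its speed; a pose out of reach is approached as far as the arm can. A call with a number of a shift or a turn outside -1 to 1 is refused whole. A call with a gripper value outside its range is refused whole. "gripper" is the opening, from 0 (shut) to 1 (fully open), set as the call begins (left out, the last holds). The fingers move at their own pace and stop on an object; the grip force is fixed at half the most. Time passes only in rows, so rows that repeat a pose let the fingers close, or fill a call up. It gives the time, the measured TCP pose, the force, the opening and the grip force at its end, in the units of the state.
- ctrl.get_obs(): the state, without advancing time (a new reading comes with each control period).
- ctrl.snapshot(name): name is "scene" or "side" or "wrist"; returns a dict with "color" (420x560x3 uint8, red, green, blue), "vertical_fov" (degrees; the focal length in pixels is half the picture's height over the tangent of half this angle, whatever the lens; pixels are square), "cx", "cy" (the principal point, pixels), "rvec" (rotation vector, rad) and "tvec" (3), from world to camera coordinates, as OpenCV has them. Camera axes: x right, y down, z forward; pixel columns grow to the right and rows downward; lengths in m; the calibration is good to about 2 mm. A picture is of the moment at which its call begins. There is no depth.
- ctrl.close_job(): hands the job in; it is judged then, once.
Trained networks look in a picture, given as the dict that the camera call returned (one of the last four; its "shot" number tells which), for a name from the list of things; names that differ only in an ending like _2 or _b are one class to them, and where a whole thing is asked for, a point or a joint stands for the part that bears it (a point fixed in the world has none). Each returns a list of dicts, best first, with "conf" (0 to 1); they miss things now and then, are a little off and sometimes report something else, mostly with a low value. They report only what shows in the picture. A call takes as long as a camera call.
- ctrl.boxes_of(picture, thing): "xy" ([column, row] as shares, 0 to 1, of the picture: columns of its width, rows of its height, amid what is visible of it).
- ctrl.cut_out(picture, thing): "pixels" (420x560 bool, what is visible of it) and "xy" ([column, row] as shares, 0 to 1, of the picture: columns of its width, rows of its height, amid what is visible of it).
The state is a dict: "clock": time; "joint_pos": joint angles; "qvel": joint speeds; "tau": joint torques, N m; "tool_pos": TCP position; "orientation": TCP orientation; "force": force on the tool from outside, world axes, zero at the start; "moment": the same for the moment, N m; "opening": finger opening in m; "gripper_force": force on a finger pad.
Only numpy, scipy, OpenCV 4.12 (cv2) and the standard library are available. Lean on these libraries where they do the work, as an engineer would, in place of code of your own. Each camera call takes 0.05 s, during which the arm holds its last target. There are 200 camera calls.

TASK

Make the wick-watering reservoir ready to carry pots and mosquito-tight: take the scraper block and with it sweep the four clay shards off the deck into the blue saucer at its end (do not touch the shards with the fingers), then stand the block back on the bench, clear of the reservoir. After that set the white knob cap over the filler neck and press it straight down until it clicks, and on past the click until it sits fully home on its collar. Finish with the fingers still on the cap, pressing it down firmly - do not let go at the end - and leave the other tools and pots where they are.

Things in the scene. Friction and masses are not known exactly. Their poses are not given: they have to be found in the camera images.
- reservoir: fixed slate-grey plastic wick-watering reservoir, a flat box 140 mm (its x) by 260 mm (its y) by 40 mm high; origin at the centre of its underside. The shards lie on its flat top, the deck, at y above -10 mm and within 50 mm of x = 0. The filler neck stands on the deck 85 mm towards -y, in a black collar 50 mm across and 3 mm high
- deck_edge (a point): middle of the deck's open +y edge, 130 mm from the reservoir's centre, 40 mm above the bench; shards swept along +y over this edge drop into the saucer
- neck (a point): axis of the filler neck at the collar's top face (the seat of the cap), 43 mm above the bench; z up. A grey stub 17 mm across and 13 mm high with four orange spring tongues round it, which give way inwards: they lean in to 25 mm across at the top and bulge to 31 mm across 8 mm above the seat. The collar is rigid. A cap up to about 3 mm off centre still goes on
- neck_top (a point): axis of the neck at the tips of the tongues, 18 mm above the seat. Pressing: the cap meets the tongues about 12 mm above its seat; the push rises to about 9 to 13 N at 9 mm, falls away as the bulges slip inside the lip, and with the cap about 4 mm above the seat they snap out over the lip (the click), pulling it down; it must still be pressed on to the collar
- saucer: the cobalt-blue open rectangular saucer, fixed against the +y end of the reservoir: 170 mm (its x) by 130 mm (its y), walls 4 mm thick and 25 mm high, floor 4 mm; origin at the centre of its underside, axes parallel to the reservoir's
- cap: the white loose plastic snap cap, 40 to 85 g, standing open side down on the bench: a round skirt 46 mm across and 24 mm high with a grip knob 30 mm across and 23 mm high on top (47 mm in all); origin at the centre of its underside, z up to the knob. Inside, a lip of 27 mm bore and 4 mm height at the bottom, a cavity 33 mm wide and 20 mm deep above the bench. Grip it by the knob; the fingertips can bear on the skirt's flat top, 24 mm above the underside
- scraper: the loose scraper block, 110 to 225 g, standing on its blade: black rubber blade 112 mm long (its x), 22 mm thick (its y) and 14 mm high under a beech block 108 mm by 30 mm by 48 mm, 62 mm high in all; origin at the centre of the blade's underside, z up. Grip it across the 30 mm
- shard1: a loose terracotta shard of about 24 by 22 by 10 mm, 12 g, lying on the reservoir's deck; origin at the centre of its underside
- shard2: a loose terracotta shard of about 24 by 22 by 10 mm, 12 g, lying on the reservoir's deck; origin at the centre of its underside
- shard3: a loose terracotta shard of about 24 by 22 by 10 mm, 12 g, lying on the reservoir's deck; origin at the centre of its underside
- shard4: a loose terracotta shard of about 24 by 22 by 10 mm, 12 g, lying on the reservoir's deck; origin at the centre of its underside
- root_pick: wooden root pick, 200 mm long, lying in front; a bystander, to be left where it is
- pliers: stainless pliers, 150 mm long, lying in front; a bystander, to be left where it is
- scoop: aluminium scoop, 185 mm long, 30 mm high, lying in front; a bystander, to be left where it is
- cream_pot: small cream clay pot, 84 mm across the rim, 70 mm high; a bystander, to be left where it is
- cobalt_pot: small cobalt clay pot, 76 mm across the rim, 62 mm high; a bystander, to be left where it is
- mister: plant mister, 68 mm across, 160 mm high; a bystander, to be left where it is

How it is judged (in metres and radians):
On the way, in this order (a step that is already met when the one before it is completed fails the run):
1. all four shards lie in the saucer while the scraper block is in the gripper (x of shard1 in the frame of saucer between -0.085 and 0.085 m and y of shard1 in the frame of saucer between -0.066 and 0.065 m and z of each of shard1, shard2, shard3, shard4 in the frame of saucer below 0.036 m and x of shard2 in the frame of saucer between -0.085 and 0.085 m and y of shard2 in the frame of saucer between -0.066 and 0.065 m and x of shard3 in the frame of saucer between -0.085 and 0.085 m and y of shard3 in the frame of saucer between -0.066 and 0.065 m and x of shard4 in the frame of saucer between -0.085 and 0.085 m and y of shard4 in the frame of saucer between -0.066 and 0.065 m and contact force between the fingers and scraper above 1 N), for 0.2 s.
2. the scraper block stands upright on the bench, let go, clear of the reservoir (height (world z) of scraper between -0.006 and 0.006 m and angle between scraper's own z axis and vertical below 0.15 rad and contact force between the fingers and scraper below 0.3 N and contact force between scraper and reservoir below 0.3 N and linear speed of scraper below 0.03 m/s), for 0.2 s.
3. the cap has passed the click and sits home on the collar (z of cap in the frame of neck below 0.002 m and horizontal distance between cap and neck below 0.004 m and angle between cap's own z axis and vertical below 0.1 rad), for 0.2 s.
At the end, for the whole second after the job is handed in: All shards in the saucer; the block upright on the bench, clear of fingers and reservoir; the cap home (underside within 2 mm of the collar, 4 mm of the neck axis, upright within 0.1 rad), fingers still on it and pressing it onto the reservoir with more than 5 N for the last second (all of step 2 and all of step 3 and x of shard1 in the frame of saucer between -0.085 and 0.085 m and y of shard1 in the frame of saucer between -0.066 and 0.065 m and z of each of shard1, shard2, shard3, shard4 in the frame of saucer below 0.036 m and x of shard2 in the frame of saucer between -0.085 and 0.085 m and y of shard2 in the frame of saucer between -0.066 and 0.065 m and x of shard3 in the frame of saucer between -0.085 and 0.085 m and y of shard3 in the frame of saucer between -0.066 and 0.065 m and x of shard4 in the frame of saucer between -0.085 and 0.085 m and y of shard4 in the frame of saucer between -0.066 and 0.065 m and contact force between cap and reservoir above 5 N and contact force between the fingers and cap above 3 N); the arm keeps its last pose, push and grip.
It fails at once if a shard is touched with the fingers (contact force between the fingers and shard1 above 0.5 N or contact force between the fingers and shard2 above 0.5 N or contact force between the fingers and shard3 above 0.5 N or contact force between the fingers and shard4 above 0.5 N).
It fails at once if a bystander is moved more than 20 mm (distance of any of root_pick, pliers, scoop, cream_pot, cobalt_pot, mister from where it was at the start of the episode above 0.02 m).
It also fails if it takes over 70 s, if anything falls off the work surface, if the arm or the gripper's body presses on something with over 40 N, if the wrist force passes 120 N, or if a joint passes its speed limit or range.

## Working session

There is one attempt and no reset: what is moved stays moved. The work goes in short steps, Python scripts to look and compute and a tool call to move; the robot and the scene stay as the last step left them, time stands still between calls to the robot, and variables do not carry over. Pictures are saved under pics/ and viewed, at most 13 in all, crops included, and the job is handed in when it is done.

Besides the shell and the picture viewer there is one more tool, called after ">>>" as a command line: name --argument value ..., lists and objects as JSON in quotes. send_rows: Moves the arm, as the interface text tells. Shift numbers are shares of 800 mm and turn numbers shares of 90 degrees, none past 1 either way. Its arguments: {"type":"object","properties":{"deltas":{"type":"array","items":{"type":"array"}},"gripper":{"type":"number"}},"required":["deltas"]}

```bash
mkdir -p pics; cat > h.py <<'E'
from plant import ctrl
import numpy as np, cv2
def K(s):
    f=210/np.tan(np.radians(s["vertical_fov"])/2)
    return np.array([[f,0,s["cx"]],[0,f,s["cy"]],[0,0,1]])
def ray(s,uv,z):
    R=cv2.Rodrigues(np.array(s["rvec"],float))[0]; t=np.array(s["tvec"],float).ravel()
    c=-R.T@t; d=R.T@np.linalg.inv(K(s))@np.array([uv[0],uv[1],1.])
    return c+d*(z-c[2])/d[2]
def proj(s,P):
    return cv2.projectPoints(np.array(P,float).reshape(-1,1,3),np.array(s["rvec"],float),np.array(s["tvec"],float),K(s),None)[0].reshape(-1,2)
def save(s,n,img=None): cv2.imwrite(f"pics/{n}.png",cv2.cvtColor(s["color"] if img is None else img,cv2.COLOR_RGB2BGR))
E
python3 - <<'E'
from h import *
print(ctrl.get_obs())
for n in ["scene","side"]:
    s=ctrl.snapshot(n); save(s,n+"0")
    R=cv2.Rodrigues(np.array(s["rvec"],float))[0]; print(n,s["vertical_fov"],s["cx"],s["cy"],-R.T@np.array(s["tvec"]).ravel())
    for th,z in [("reservoir",.03),("saucer",.01),("cap",.024),("scraper",.031),("shard1",.045),("cobalt_pot",.03),("cream_pot",.03),("mister",.08),("scoop",.01),("pliers",.01),("root_pick",.01)]:
        for b in ctrl.boxes_of(s,th)[:5]:
            uv=np.array(b["xy"])*[560,420]; print(th,round(b["conf"],2),uv.round(),ray(s,uv,z).round(3))
E
```

```text
{'clock': 0.0, 'joint_pos': array([-5.39094624e+01,  2.05903079e+01,  6.34555267e-01, -1.95221214e-02,
       -7.01359953e+01, -1.65089877e+01]), 'qvel': array([ 0.01398447,  0.06419012, -0.01606177, -0.0651851 ,  0.01499233,
       -0.01161296]), 'tau': array([-1.64651410e-03, -5.82718956e+01,  2.93042958e+01,  6.99677020e+00,
        6.79421137e-03, -1.34868901e-04]), 'tool_pos': array([ 0.22610386, -0.63560529,  0.29124314]), 'orientation': array([ 1.79906819e+02, -8.47846226e-03, -1.60425091e+02]), 'force': array([-0.22907638,  0.54154417,  0.08420565]), 'moment': array([ 0.04330306,  0.00565786, -0.04646329]), 'gripper_force': 0.0, 'opening': 0.08771261557895531}
scene 48.50590693924771 275.0590206464568 204.98569657351567 [ 0.88868687 -0.46568218  1.00132774]
reservoir 0.87 [293. 224.] [ 0.563 -0.004  0.03 ]
saucer 0.77 [333. 190.] [0.574 0.15  0.01 ]
cap 0.62 [279. 221.] [ 0.53  -0.016  0.024]
scraper 0.72 [347. 122.] [0.475 0.349 0.031]
scraper 0.43 [172. 330.] [ 0.527 -0.369  0.031]
shard1 0.52 [277. 221.] [ 0.534 -0.028  0.045]
shard1 0.42 [294. 204.] [0.536 0.035 0.045]
sh
[... 557 characters left out ...]
0.03 ]
reservoir 0.35 [236. 262.] [0.567 0.174 0.03 ]
saucer 0.75 [239. 261.] [0.574 0.148 0.01 ]
cap 0.66 [322. 171.] [ 0.507 -0.349  0.024]
scraper 0.92 [242. 331.] [0.472 0.356 0.031]
scraper 0.43 [256. 242.] [0.555 0.088 0.031]
shard1 0.63 [280. 209.] [ 0.542 -0.05   0.045]
shard1 0.48 [265. 211.] [ 0.576 -0.028  0.045]
shard1 0.19 [259. 241.] [0.54  0.099 0.045]
cobalt_pot 0.73 [243. 164.] [ 0.76  -0.298  0.03 ]
cream_pot 0.78 [127. 312.] [0.702 0.387 0.03 ]
mister 0.81 [277. 136.] [ 0.697 -0.452  0.08 ]
scoop 0.97 [389. 197.] [ 0.284 -0.284  0.01 ]
scoop 0.55 [336. 223.] [ 0.399 -0.093  0.01 ]
pliers 0.83 [331. 325.] [0.324 0.264 0.01 ]
root_pick 0.75 [334. 228.] [ 0.396 -0.064  0.01 ]
```

View pics/scene0.png

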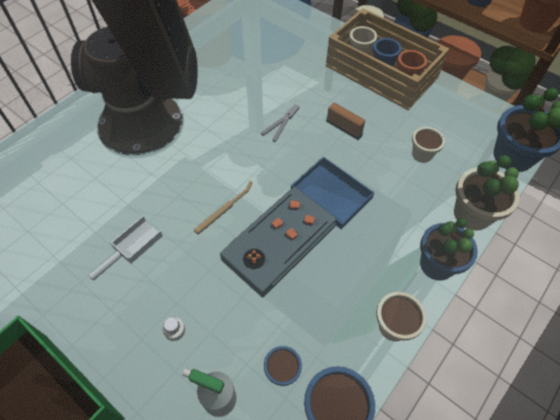

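View pics/side0.png

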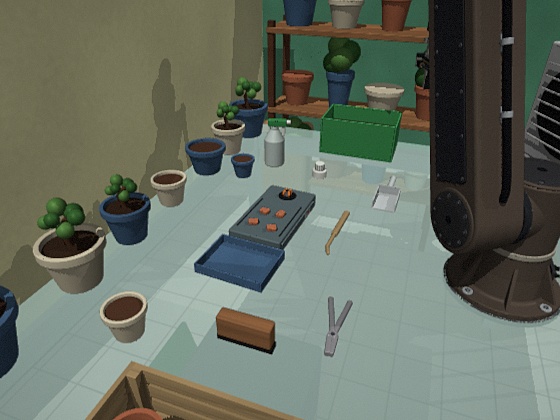

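Scene: the neck is at (254,258), four shards around (277,223), (294,204), (309,219), (292,234), the saucer at (333,190), the scraper at (346,120) and the cap at (173,327). In the side picture the cap is at (319,169) and the scraper at (245,329). Next I fit the poses to the silhouettes.

```bash
cat >> h.py <<'E'
from scipy.optimize import minimize
def box(sx,sy,z0,z1,oy=0):
    return np.array([[a*sx/2,b*sy/2+oy,z] for a in(-1,1) for b in(-1,1) for z in(z0,z1)])
def cyl(r,z0,z1):
    a=np.linspace(0,2*np.pi,25)[:-1]; return np.array([[r*np.cos(t),r*np.sin(t),z] for t in a for z in(z0,z1)])
RES=[box(.14,.26,0,.04)]; SAU=[box(.17,.13,0,.025,.195)]; SCR=[box(.112,.022,0,.014),box(.108,.03,.014,.062)]; CAP=[cyl(.023,0,.024),cyl(.015,.024,.047)]
def sil(s,parts,p):
    c,q=np.cos(p[2]),np.sin(p[2]); m=np.zeros((420*4,560*4),np.uint8)
    for P in parts:
        W=np.c_[c*P[:,0]-q*P[:,1]+p[0],q*P[:,0]+c*P[:,1]+p[1],P[:,2]]
        h=cv2.convexHull((proj(s,W)*4+1.5).round().astype(np.int32)); cv2.fillConvexPoly(m,h,1)
    return cv2.resize(m.astype(np.float32),(560,420),interpolation=cv2.INTER_AREA)
def fit(views,parts,p0,yaw=True):
    # views: (snapshot, mask)
    n=3 if yaw else 2; full=lambda p: np.r_[p,[0]*(3-n)]
    def cost(p): return sum(np.abs(sil(s,parts,full(p))-m).sum()/m.sum() for s,m in views)
    p0=np.array(p0[:n],float); sim=np.vstack([p0]+[p0+d for d in np.diag([.015,.015,.15][:n])])
    r=minimize(cost,p0,method="Nelder-Mead",options=dict(initial_simplex=sim,xatol=1e-5,fatol=1e-4)); return full(r.x),r.fun
def mask(s,th,near=None):
    L=ctrl.cut_out(s,th)
    if near is not None: L=sorted(L,key=lambda b:np.hypot(*(np.array(b["xy"])*[560,420]-near)))
    return L[0]["pixels"].astype(np.float32) if L else None
E
python3 - <<'E'
from h import *
S=ctrl.snapshot("scene"); D=ctrl.snapshot("side")
hint={"reservoir":((280,235),(275,215)),"saucer":((333,190),(240,261)),"scraper":((346,120),(245,330)),"cap":((173,327),(319,169))}
M={k:[mask(s,k,n) for s,n in zip((S,D),v)] for k,v in hint.items()}
for k,v in M.items(): print(k,[None if m is None else int(m.sum()) for m in v])
views=[(s,np.maximum(a,b)) for s,a,b in zip((S,D),M["reservoir"],M["saucer"])]
for y0 in (-.2,.1,.4):
    print("res",fit(views,RES+SAU,[.56,0.05,y0]))
for i in (0,1): print("res",i,fit(views[i:i+1],RES+SAU,[.56,0.05,0]))
vs=list(zip((S,D),M["scraper"]))
for y0 in (-.3,.3): print("scr",fit(vs,SCR,[.473,.353,y0]))
vs=list(zip((S,D),M["cap"])); print("cap",fit(vs,CAP,[.51,-.36],False),[fit([v],CAP,[.51,-.36],False) for v in vs])
print([ (round(b["conf"],2),ray(S,np.array(b["xy"])*[560,420],.045).round(3)) for b in ctrl.cut_out(S,"shard1")])
E
```

```text
reservoir [8993, 6459]
saucer [2771, 3328]
scraper [787, 1953]
cap [407, 186]
res (array([ 0.55922255, -0.04893323, -0.06257243]), np.float64(0.11535374820232391))
res (array([ 0.55929103, -0.04890514, -0.06337103]), np.float64(0.1154555231332779))
res (array([ 0.55957266, -0.04851977, -0.05991729]), np.float64(0.11558710038661957))
res 0 (array([ 0.5595895 , -0.04810796, -0.06937137]), np.float64(0.05254688858985901))
res 1 (array([ 0.55750445, -0.0492017 , -0.06856838]), np.float64(0.056378964334726334))
scr (array([ 0.46612414,  0.35201932, -0.04004963]), np.float64(0.21169805526733398))
scr (array([ 0.46732174,  0.35188927, -0.03808202]), np.float64(0.2124137282371521))
cap (array([ 0.51875173, -0.36181794,  0.        ]), np.float64(0.35358214378356934)) [(array([ 0.52146052, -0.36120963,  0.        ]), np.float64(0.11501842737197876)), (array([ 0.51886968, -0.36776426,  0.        ]), np.float64(0.1646505445241928))]
[(0.68, array([ 0.68 , -0.396,  0.045])), (0.47, array([ 0.534, -0.034,  0.045])), (0.43, array([0.538, 0.036, 0.045]))]
```

```bash
cat >> h.py <<'E'
def plan(x,y,z,yaw):
    o=ctrl.get_obs(); w=o["orientation"]; a=np.radians(w)
    R=cv2.Rodrigues(np.array([0,0,a[2]]))[0]@cv2.Rodrigues(np.array([0,a[1],0]))[0]@cv2.Rodrigues(np.array([a[0],0,0]))[0]
    d=R.T@(np.array([x,y,z])-o["tool_pos"]); t=-((yaw-w[2]+180)%360-180)
    print("t",round(o["clock"],2),"pos",o["tool_pos"].round(4),w.round(2),"F",o["force"].round(1),"open",round(o["opening"],4),"gf",round(o["gripper_force"],1))
    print("dist mm",np.linalg.norm(d).round(4)*1000,"shares",(d/.8).round(4),"turn",round(t/90,4))
E
python3 -c "
from h import *
plan(.50,-.10,.30,-183)"
```

```text
t 1.75 pos [ 0.2262 -0.6359  0.2922] [-180.     -0.   -160.42] F [ 0.   0.3 -0. ] open 0.0877 gf 0.0
dist mm 601.9 shares [-0.547   0.5165 -0.0098] turn 0.2509
```

>>> send_rows --deltas '[[[-0.547,0.5165,-0.01],0.25],[[-0.547,0.5165,-0.01],0.25],[[-0.547,0.5165,-0.01],0.25],[[-0.547,0.5165,-0.01],0.25],[[-0.547,0.5165,-0.01],0.25]]' --gripper 1

```text
clock: 2.17
tool_pos: [0.3197, -0.4522, 0.2949]
orientation: [-180.0, 0.0, 176.9]
force: [1.0, 0.2, 1.1]
opening: 0.0873
gripper_force: 0.0
```

```bash
python3 -c "
from h import *
plan(.50,-.10,.30,-183)"
```

```text
t 2.17 pos [ 0.3197 -0.4522  0.2949] [-1.7999e+02  1.0000e-02  1.7691e+02] F [1.  0.2 1.1] open 0.0873 gf 0.0
dist mm 395.7 shares [-0.2013  0.4518 -0.0064] turn -0.001
```

>>> send_rows --deltas '[[[-0.2,0.45,-0.006],0],[[-0.2,0.45,-0.006],0],[[-0.2,0.45,-0.006],0],[[-0.2,0.45,-0.006],0],[[-0.2,0.45,-0.006],0]]'

```text
clock: 2.58
tool_pos: [0.414, -0.2661, 0.2979]
orientation: [-180.0, 0.1, 177.1]
force: [1.0, -0.6, -0.7]
opening: 0.0878
gripper_force: 0.0
```

>>> send_rows --deltas '[[[-0.1,0.23,0],0],[[-0.1,0.23,0],0],[[-0.1,0.23,0],0],[[-0.1,0.23,0],0],[[-0.1,0.23,0],0]]'

```text
clock: 3.0
tool_pos: [0.5037, -0.0857, 0.2979]
orientation: [180.0, 0.1, 177.1]
force: [0.5, -0.8, 0.5]
opening: 0.0881
gripper_force: 0.0
```

```bash
python3 -c "
from h import *
s=ctrl.snapshot('wrist'); save(s,'w1')
R=cv2.Rodrigues(np.array(s['rvec'],float))[0]; print(s['vertical_fov'],-R.T@np.array(s['tvec']).ravel(),R[2])
P=np.array([[.07,.13],[-.07,.13],[-.07,-.13],[.07,-.13],[0,-.085]]); a=-.067
W=[[.559+np.cos(a)*x-np.sin(a)*y,-.049+np.sin(a)*x+np.cos(a)*y,.04] for x,y in P]; W[4][2]=.061
print(proj(s,W).round(1))
plan(.467,.352,.2,-182.2)"
```

```text
70.28395530297561 [ 0.43567783 -0.08104892  0.39050718] [ 0.25030422 -0.01250196 -0.96808652]
[[406.8 282.3]
 [421.6 175.3]
 [201.6 171.5]
 [206.7 279.1]
 [238.4 234.3]]
t 3.05 pos [ 0.5062 -0.0826  0.2978] [1.7995e+02 1.4000e-01 1.7722e+02] F [4.1 4.2 1.6] open 0.0874 gf 0.0
dist mm 447.2 shares [0.0755 0.5401 0.1226] turn -0.0064
```

View pics/w1.png

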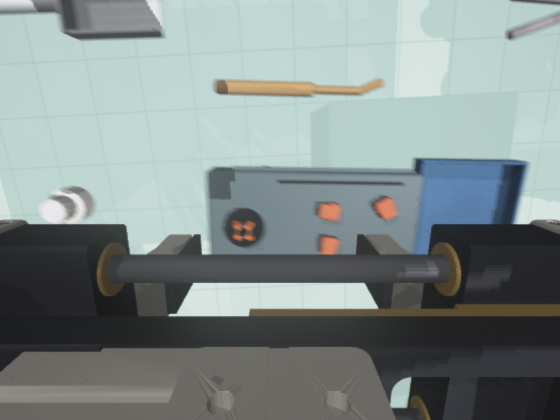

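The wrist picture is a little blurred because the arm was still moving. It shows the neck at (244,228), the cap at (65,205), and shards at (330,211), (386,208) and (329,245), close to what I predicted. Now to the scraper.

>>> send_rows --deltas '[[[0.075,0.54,0.06],0],[[0.075,0.54,0.06],0],[[0.075,0.54,0.06],0],[[0.075,0.54,0.06],0],[[0.075,0.54,0.06],0]]'

```text
clock: 3.47
tool_pos: [0.4843, 0.1197, 0.2749]
orientation: [180.0, 0.0, 177.1]
force: [0.7, -0.2, -1.1]
opening: 0.0873
gripper_force: 0.0
```

>>> send_rows --deltas '[[[0.04,0.28,0.03],-0.006],[[0.04,0.28,0.03],-0.006],[[0.04,0.28,0.03],-0.006],[[0.04,0.28,0.03],-0.006],[[0.04,0.28,0.03],-0.006]]'

```text
clock: 3.88
tool_pos: [0.4654, 0.3263, 0.2528]
orientation: [180.0, 0.0, 177.6]
force: [1.9, -1.0, -0.1]
opening: 0.0876
gripper_force: 0.0
```

```bash
python3 - <<'E'
from h import *
import time
for i in range(4): s=ctrl.snapshot('wrist')
save(s,'w2')
m=mask(s,"scraper"); print(None if m is None else m.sum())
print(fit([(s,m)],SCR,[.467,.352,-.04]))
plan(.467,.352,.2,-182.2)
# shards in scene by colour
S=ctrl.snapshot("scene"); save(S,"s2")
hsv=cv2.cvtColor(S["color"],cv2.COLOR_RGB2HSV); mm=((hsv[...,0]<12)&(hsv[...,1]>120)&(hsv[...,2]>110)).astype(np.uint8)
n,l,st,c=cv2.connectedComponentsWithStats(mm)
a=-.067
for k in range(1,n):
    p=ray(S,c[k],.046)[:2]-[.559,-.049]; q=np.array([np.cos(a)*p[0]+np.sin(a)*p[1],-np.sin(a)*p[0]+np.cos(a)*p[1]])
    if st[k,4]>8 and abs(q).max()<.15: print("shard?",c[k].round(),st[k,4],q.round(4))
E
```

```text
3518.0
(array([ 0.46352856,  0.35367936, -0.00751232]), np.float64(0.04471645876765251))
t 4.13 pos [0.4658 0.3243 0.2524] [-1.7996e+02 -3.0000e-02  1.7767e+02] F [-0.1 -0.2 -0. ] open 0.0878 gf 0.0
dist mm 59.2 shares [-0.0002  0.0346  0.0655] turn -0.0014
shard? [294. 204.] 39 [-0.0285  0.0829]
shard? [309. 219.] 43 [0.0256 0.0754]
shard? [277. 222.] 40 [-0.0231  0.016 ]
shard? [291. 233.] 47 [0.0209 0.0172]
shard? [258. 255.] 9 [ 0.004 -0.077]
```

>>> send_rows --deltas '[[[0.004,0.036,0.03],-0.0145],[[0.004,0.036,0.07],-0.0145],[[0.004,0.036,0.12],-0.0145],[[0.004,0.036,0.17],-0.0145],[[0.004,0.036,0.192],-0.0145]]'

```text
clock: 4.6
tool_pos: [0.4629, 0.3501, 0.0951]
orientation: [-179.8, -0.2, 178.8]
force: [-0.8, -0.6, -0.3]
opening: 0.0876
gripper_force: 0.0
```

>>> send_rows --deltas '[[[0,0,0],0],[[0,0,0],0],[[0,0,0],0],[[0,0,0],0],[[0,0,0],0]]' --gripper 0.2

```text
clock: 5.02
tool_pos: [0.4648, 0.3538, 0.1012]
orientation: [179.8, 0.1, 178.9]
force: [-0.1, 0.2, 0.7]
opening: 0.0598
gripper_force: 0.0
```

>>> send_rows --deltas '[[[0,0,0],0],[[0,0,0],0],[[0,0,0],0],[[0,0,0],0],[[0,0,0],0]]' --gripper 0.2

```text
clock: 5.43
tool_pos: [0.464, 0.3533, 0.0992]
orientation: [180.0, 0.0, 178.9]
force: [-0.6, -0.3, 2.4]
opening: 0.0303
gripper_force: 29.9
```

>>> send_rows --deltas '[[[0,0,-0.03],0],[[0,0,-0.08],0],[[0,0,-0.13],0],[[0,0,-0.17],0],[[0,0,-0.176],0]]'

```text
clock: 5.85
tool_pos: [0.4658, 0.3549, 0.2464]
orientation: [179.6, 0.4, 179.0]
force: [1.4, 1.1, -0.8]
opening: 0.0298
gripper_force: 29.9
```

```bash
python3 -c "
from h import *
plan(.5565,-.086,.24,176.2)"
```

```text
t 5.85 pos [0.4658 0.3549 0.2464] [179.62   0.36 178.99] F [ 1.4  1.1 -0.8] open 0.0298 gf 29.9
dist mm 450.2 shares [-0.1231 -0.5491  0.0051] turn 0.0309
```

>>> send_rows --deltas '[[[-0.007,-0.03,0],0.01],[[-0.018,-0.08,0],0.02],[[-0.0296,-0.13,0],0.03],[[-0.041,-0.18,0],0.03],[[-0.0525,-0.23,0],0.03]]'

```text
clock: 6.27
tool_pos: [0.5021, 0.1667, 0.2395]
orientation: [-180.0, -0.0, 176.3]
force: [0.6, 0.7, -1.1]
opening: 0.0295
gripper_force: 29.9
```

>>> send_rows --deltas '[[[-0.0115,-0.05,0],0],[[-0.023,-0.1,0],0],[[-0.034,-0.15,0],0],[[-0.0455,-0.2,0],0],[[-0.057,-0.25,0],0]]'

```text
clock: 6.68
tool_pos: [0.5345, -0.036, 0.2396]
orientation: [180.0, -0.0, 176.2]
force: [0.8, -0.0, -1.2]
opening: 0.0302
gripper_force: 29.9
```

```bash
python3 - <<'E'
from h import *
for i in range(5): s=ctrl.snapshot('wrist')
save(s,'w3')
plan(.5565,-.086,.24,176.2)
a=-.067
P=np.array([[.07,.13,.04],[-.07,.13,.04],[-.07,-.13,.04],[.07,-.13,.04],[0,-.085,.061],[0,-.06,.043],[0,-.11,.043],[-.025,-.085,.043]])
W=np.c_[.559+np.cos(a)*P[:,0]-np.sin(a)*P[:,1],-.049+np.sin(a)*P[:,0]+np.cos(a)*P[:,1],P[:,2]]
print(proj(s,W).round(1))
E
```

```text
t 6.93 pos [ 0.5346 -0.0344  0.2394] [ 1.8000e+02 -5.0000e-02  1.7614e+02] F [-0.3  0.7 -1.2] open 0.0297 gf 29.9
dist mm 56.099999999999994 shares [-0.0316 -0.0625 -0.0008] turn -0.0006
[[386.5 284.4]
 [399.3 153.7]
 [130.5 154.1]
 [146.7 284.7]
 [176.1 229.7]
 [206.6 223.9]
 [157.4 224. ]
 [179.9 200. ]]
```

View pics/w3.png

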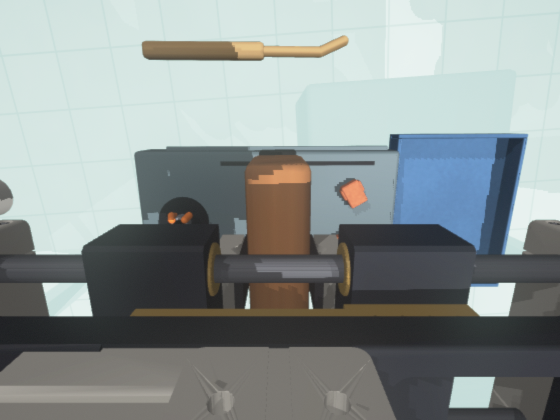

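The collar is centred around (184,222) against a predicted (181,224), so the fit is good to about 2 mm. The block hangs square in the fingers. Next I lower it behind the shards.

>>> send_rows --deltas '[[[-0.015,-0.03,0],0],[[-0.0316,-0.0625,0],0],[[-0.0316,-0.0625,0.04],0],[[-0.0316,-0.0625,0.085],0],[[-0.0316,-0.0625,0.115],0]]'

```text
clock: 7.35
tool_pos: [0.5559, -0.0844, 0.1454]
orientation: [180.0, -0.1, 176.3]
force: [-0.5, -0.2, -2.4]
opening: 0.0299
gripper_force: 29.9
```

>>> send_rows --deltas '[[[0,0,0.005],0],[[0,0,0.0086],0],[[0,0,0.0086],0],[[0,0,0.0086],0],[[0,0,0.0086],0]]'

```text
clock: 7.77
tool_pos: [0.5579, -0.0851, 0.1427]
orientation: [180.0, 0.2, 176.3]
force: [-0.2, -0.1, -1.1]
opening: 0.03
gripper_force: 29.9
```

>>> send_rows --deltas '[[[0,0.01,0.001],0],[[0,0.02,0.001],0],[[0,0.03,0.001],0],[[0,0.04,0.001],0],[[0,0.05,0.001],0]]'

```text
clock: 8.18
tool_pos: [0.5596, -0.0447, 0.1405]
orientation: [180.0, 0.0, 176.3]
force: [0.0, 0.2, -1.5]
opening: 0.03
gripper_force: 29.9
```

>>> send_rows --deltas '[[[0,0.012,0],0],[[0,0.024,0],0],[[0,0.036,0],0],[[0,0.048,0],0],[[0,0.06,0],0]]'

```text
clock: 8.6
tool_pos: [0.5627, 0.0032, 0.1402]
orientation: [-180.0, -0.0, 176.2]
force: [-0.2, -0.8, -2.3]
opening: 0.0298
gripper_force: 29.9
```

>>> send_rows --deltas '[[[0,0.012,0],0],[[0,0.024,0],0],[[0,0.036,0],0],[[0,0.048,0],0],[[0,0.06,0],0]]'

```text
clock: 9.02
tool_pos: [0.5658, 0.051, 0.1402]
orientation: [180.0, -0.0, 176.2]
force: [-0.8, -1.1, -1.1]
opening: 0.0303
gripper_force: 29.9
```

>>> send_rows --deltas '[[[0,0.012,0],0],[[0,0.024,0],0],[[0,0.036,0],0],[[0,0.048,0],0],[[0,0.056,0],0]]'

```text
clock: 9.43
tool_pos: [0.5689, 0.096, 0.1402]
orientation: [180.0, 0.0, 176.3]
force: [-0.3, 0.6, -0.9]
opening: 0.0298
gripper_force: 29.9
```

```bash
python3 - <<'E'
from h import *
for i in range(3): s=ctrl.snapshot('scene')
save(s,"s3",cv2.resize(s["color"][140:300,200:400],(800,640))[:600])
plan(.568,.091,.14,176.2)
E
```

```text
t 9.58 pos [0.5687 0.0952 0.1401] [-1.7999e+02 -1.0000e-02  1.7628e+02] F [-0.4 -0.2 -1.3] open 0.0297 gf 29.9
dist mm 4.3 shares [ 0.0005 -0.0053  0.0002] turn 0.0009
```

View pics/s3.png

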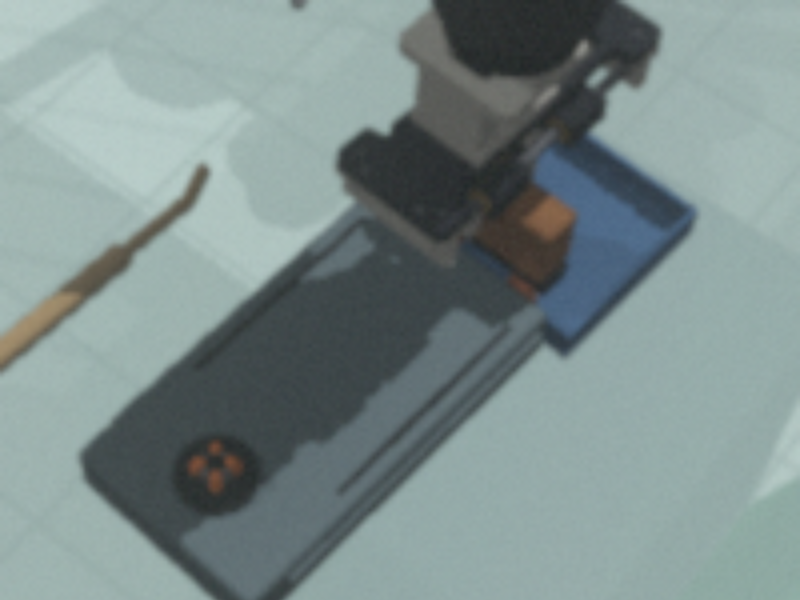

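The deck is clear of shards. A bit of one shows under the blade at crop (522,286), beyond the deck edge. I push a little further, lift and look from the side.

>>> send_rows --deltas '[[[0,0.012,0],0],[[0,0.025,0],0],[[0,0.025,-0.04],0],[[0,0.05,-0.08],0],[[0,0.1,-0.1],0]]'

```text
clock: 10.0
tool_pos: [0.5747, 0.1722, 0.2235]
orientation: [179.9, 0.2, 176.1]
force: [2.2, 1.3, -0.7]
opening: 0.0302
gripper_force: 29.9
```

>>> send_rows --deltas '[[[0,0.05,0],0],[[0,0.1,0],0],[[0,0.15,0],0],[[0,0.17,0],0],[[0,0.17,0],0]]'

```text
clock: 10.42
tool_pos: [0.5828, 0.3132, 0.219]
orientation: [180.0, 0.0, 176.4]
force: [-0.4, 0.3, -1.4]
opening: 0.0302
gripper_force: 29.9
```

```bash
python3 - <<'E'
from h import *
out=[]; a=-.067
for n in ("scene","side"):
    s=ctrl.snapshot(n); save(s,n+"4")
    R=[140,260,260,400] if n=="scene" else [200,320,180,320]
    out.append(cv2.resize(s["color"][R[0]:R[1],R[2]:R[3]],(560,480))[:300 if 0 else 480])
    hsv=cv2.cvtColor(s["color"],cv2.COLOR_RGB2HSV); mm=((hsv[...,0]<12)&(hsv[...,1]>110)&(hsv[...,2]>60)).astype(np.uint8)
    k,l,st,c=cv2.connectedComponentsWithStats(mm)
    for i in range(1,k):
        p=ray(s,c[i],.01)[:2]-[.559,-.049]; q=np.array([np.cos(a)*p[0]+np.sin(a)*p[1],-np.sin(a)*p[0]+np.cos(a)*p[1]])-[0,.195]
        if st[i,4]>5 and abs(q).max()<.3: print(n,c[i].round(),st[i,4],"saucer frame",q.round(4))
save(None,"c4",cv2.resize(np.hstack(out),(800,343)))
plan(.467,.353,.24,179)
E
```

```text
scene [331. 210.] 14 saucer frame [ 0.0351 -0.0449]
scene [254. 251.] 6 saucer frame [-0.0235 -0.2592]
scene [248. 256.] 6 saucer frame [-0.024 -0.276]
scene [258. 255.] 11 saucer frame [-0.0078 -0.2593]
scene [254. 260.] 13 saucer frame [-0.0072 -0.2753]
side [236. 243.] 65 saucer frame [ 0.0402 -0.0578]
side [256. 254.] 141 saucer frame [-0.0238 -0.0408]
side [243. 254.] 70 saucer frame [ 0.0052 -0.0265]
side [123. 308.] 470 saucer frame [0.1437 0.2321]
t 10.52 pos [0.5824 0.3098 0.219 ] [-1.7995e+02 -5.0000e-02  1.7630e+02] F [ 0.1  0.2 -2.7] open 0.0296 gf 29.9
dist mm 125.0 shares [ 0.1475  0.0445 -0.0262] turn -0.03
```

View pics/c4.png

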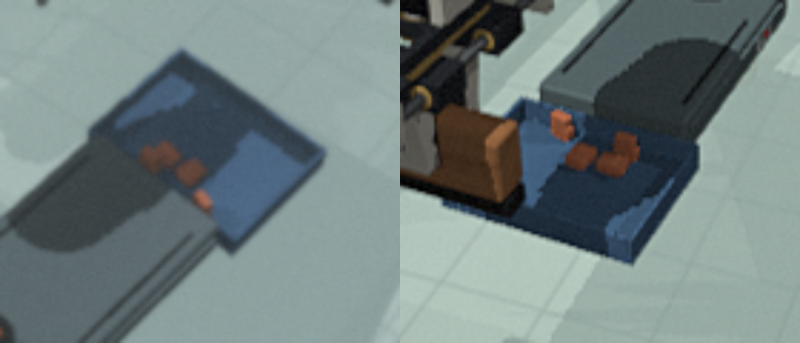

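All four shards lie in the saucer: crop pixels (562,125), (582,157), (613,163) and (627,143). Now the block goes back to its place.

>>> send_rows --deltas '[[[0.05,0.015,0],-0.01],[[0.1,0.03,0],-0.02],[[0.1475,0.0445,0.02],-0.03],[[0.1475,0.0445,0.06],-0.03],[[0.1475,0.0445,0.1],-0.03]]'

```text
clock: 10.93
tool_pos: [0.4663, 0.3528, 0.1411]
orientation: [179.8, 0.1, 179.0]
force: [0.3, 0.0, -2.7]
opening: 0.0297
gripper_force: 29.9
```

>>> send_rows --deltas '[[[0,0,0.02],0],[[0,0,0.035],0],[[0,0,0.04],0],[[0,0,0.044],0],[[0,0,0.047],0]]'

```text
clock: 11.35
tool_pos: [0.4679, 0.3519, 0.1026]
orientation: [180.0, 0.0, 178.9]
force: [0.7, -0.1, -1.7]
opening: 0.0298
gripper_force: 29.9
```

>>> send_rows --deltas '[[[0,0,0.001],0],[[0,0,0.002],0],[[0,0,0.002],0],[[0,0,0.002],0],[[0,0,0.002],0]]'

```text
clock: 11.77
tool_pos: [0.4676, 0.3524, 0.1009]
orientation: [180.0, 0.0, 178.9]
force: [0.6, -0.4, -1.5]
opening: 0.0298
gripper_force: 29.9
```

>>> send_rows --deltas '[[[0,0,0.001],0],[[0,0,0.002],0],[[0,0,0.0025],0],[[0,0,0.0025],0],[[0,0,0.0025],0]]'

```text
clock: 12.18
tool_pos: [0.4675, 0.3524, 0.0993]
orientation: [180.0, 0.0, 178.9]
force: [-2.4, -0.4, 6.5]
opening: 0.0298
gripper_force: 29.9
```

>>> send_rows --deltas '[[[0,0,0],0],[[0,0,0],0],[[0,0,0],0],[[0,0,0],0],[[0,0,0],0]]' --gripper 1

```text
clock: 12.6
tool_pos: [0.4675, 0.3523, 0.0984]
orientation: [-180.0, -0.0, 178.9]
force: [-1.1, 0.1, 0.3]
opening: 0.0577
gripper_force: 0.0
```

>>> send_rows --deltas '[[[0,0,0],0],[[0,0,0],0],[[0,0,0],0],[[0,0,-0.02],0],[[0,0,-0.05],0]]'

```text
clock: 13.02
tool_pos: [0.4665, 0.351, 0.1366]
orientation: [-179.8, -0.2, 178.9]
force: [0.9, -0.1, -0.1]
opening: 0.0862
gripper_force: 0.0
```

>>> send_rows --deltas '[[[0,0,-0.04],0],[[0,0,-0.09],0],[[0,0,-0.14],0],[[0,0,-0.18],0],[[0,0,-0.18],0]]'

```text
clock: 13.43
tool_pos: [0.4696, 0.3541, 0.2905]
orientation: [179.5, 0.5, 179.0]
force: [1.4, 0.7, 1.5]
opening: 0.0877
gripper_force: 0.0
```

```bash
python3 - <<'E'
from h import *
for i in range(3): s=ctrl.snapshot('wrist')
m=mask(s,"scraper"); print(fit([(s,m)],SCR,[.467,.352,-.02]))
plan(.53,-.10,.29,177)
E
```

```text
(array([ 0.4670714 ,  0.3536656 , -0.00890122]), np.float64(0.04312499985098839))
t 13.63 pos [0.467  0.3518 0.2816] [-1.7996e+02 -6.0000e-02  1.7892e+02] F [-0.2  0.6 -0.5] open 0.0875 gf 0.0
dist mm 456.3 shares [-0.0894 -0.5632 -0.0102] turn 0.0213
```

>>> send_rows --deltas '[[[-0.0113,-0.05,0],0.02],[[-0.0226,-0.1,0],0.02],[[-0.034,-0.15,0],0.02],[[-0.045,-0.2,0],0.02],[[-0.0564,-0.25,0],0.02]]'

```text
clock: 14.05
tool_pos: [0.5082, 0.1494, 0.2809]
orientation: [-179.9, -0.1, 177.2]
force: [0.4, 0.7, -0.8]
opening: 0.0879
gripper_force: 0.0
```

>>> send_rows --deltas '[[[-0.01,-0.05,-0.01],0],[[-0.02,-0.1,-0.01],0],[[-0.03,-0.15,-0.01],0],[[-0.04,-0.2,-0.01],0],[[-0.05,-0.25,-0.01],0]]'

```text
clock: 14.47
tool_pos: [0.538, -0.0524, 0.289]
orientation: [-180.0, -0.1, 177.1]
force: [1.7, 0.6, -0.6]
opening: 0.0875
gripper_force: 0.0
```

>>> send_rows --deltas '[[[-0.01,-0.03,0],0],[[-0.018,-0.05,0],0],[[-0.018,-0.06,0],0],[[-0.018,-0.06,0],0],[[-0.018,-0.06,0],0]]'

```text
clock: 14.88
tool_pos: [0.5502, -0.099, 0.2893]
orientation: [-180.0, -0.1, 177.1]
force: [0.8, -0.4, -0.4]
opening: 0.0875
gripper_force: 0.0
```

```bash
python3 - <<'E'
from h import *
for i in range(4): s=ctrl.snapshot('wrist')
save(s,"w5")
print(proj(s,[[.5533,-.134,.043],[.5533,-.134,.061]]))
m=mask(s,"neck",proj(s,[[.5533,-.134,.05]])[0]); print(None if m is None else m.sum())
hsv=cv2.cvtColor(s["color"],cv2.COLOR_RGB2HSV); o=((hsv[...,0]<18)&(hsv[...,1]>130)&(hsv[...,2]>90)).astype(np.uint8)
k,l,st,c=cv2.connectedComponentsWithStats(o)
for i in range(1,k):
    if st[i,4]>15: print("orange",c[i].round(1),st[i,:5],ray(s,c[i],.055).round(4))
for b in ctrl.boxes_of(s,"cap")[:3]: print("cap",b["conf"],ray(s,np.array(b["xy"])*[560,420],.024).round(4))
plan(.52,-.362,.25,177)
E
```

```text
[[246.6310277  193.1644865 ]
 [244.94432353 196.56408685]]
36584.0
orange [449.8 171.3] [437 161  25  21 329] [0.5371 0.0929 0.055 ]
orange [240.  186.1] [237 182   7   9  38] [ 0.5424 -0.1394  0.055 ]
orange [253.4 186.1] [250 182   8   9  48] [ 0.5432 -0.1244  0.055 ]
orange [449.9 194.3] [440 186  20  17 203] [0.5632 0.0955 0.055 ]
orange [240.9 198.5] [238 196   6   6  27] [ 0.5566 -0.1395  0.055 ]
orange [253.4 199.2] [250 197   8   6  39] [ 0.5582 -0.1255  0.055 ]
orange [433.5 218.9] [429 211  10  16  77] [0.5913 0.0794 0.055 ]
cap 0.69 [ 0.515  -0.3563  0.024 ]
t 15.18 pos [ 0.5507 -0.0981  0.2906] [1.7999e+02 2.0000e-02 1.7720e+02] F [-0.2 -0.4 -0.9] open 0.0878 gf 0.0
dist mm 268.8 shares [ 0.0223 -0.3314  0.0507] turn 0.0023
```

View pics/w5.png

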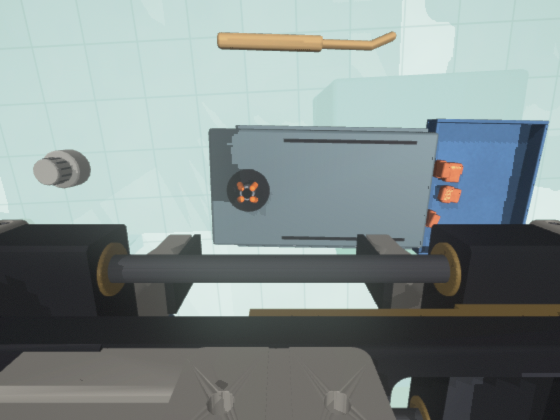

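The neck's collar is centred near (249,191), with its four tongues around (247,192); the cap is at (62,169). The shards in the saucer are at (450,171), (450,194) and (433,219). Next I measure the collar and move over the cap.

```bash
python3 - <<'E'
from h import *
s=ctrl.snapshot('wrist')
g=cv2.cvtColor(s["color"],cv2.COLOR_RGB2GRAY).astype(int); hsv=cv2.cvtColor(s["color"],cv2.COLOR_RGB2HSV)
roi=np.zeros_like(g,bool); roi[160:222,218:282]=1
m=((g<45)&roi).astype(np.uint8); k,l,st,c=cv2.connectedComponentsWithStats(m); i=1+st[1:,4].argmax()
h=cv2.convexHull(cv2.findContours((l==i).astype(np.uint8),0,1)[0][0]); e=cv2.fitEllipse(h); print(st[i],e, ray(s,e[0],.043))
o=((hsv[...,0]<18)&(hsv[...,1]>130)&(hsv[...,2]>90)&roi); y,x=np.nonzero(o); print("tongues",x.mean(),y.mean())
for z in(.052,.057): print(ray(s,[(x.min()+x.max())/2,(y.min()+y.max())/2],z))
E
```

```text
Traceback (most recent call last):
ValueError: attempt to get argmax of an empty sequence
```

>>> send_rows --deltas '[[[0.003,-0.05,0],0],[[0.007,-0.1,0],0],[[0.01,-0.15,0.01],0],[[0.013,-0.2,0.02],0],[[0.017,-0.25,0.03],0]]'

```text
clock: 15.65
tool_pos: [0.5271, -0.2993, 0.2666]
orientation: [-180.0, 0.1, 177.2]
force: [1.4, 0.5, -0.2]
opening: 0.0876
gripper_force: 0.0
```

>>> send_rows --deltas '[[[0.002,-0.03,0.005],0],[[0.003,-0.055,0.01],0],[[0.003,-0.07,0.02],0],[[0.003,-0.07,0.02],0],[[0.003,-0.07,0.02],0]]'

```text
clock: 16.07
tool_pos: [0.5217, -0.3537, 0.2496]
orientation: [180.0, -0.1, 177.1]
force: [0.0, 1.0, 0.6]
opening: 0.0875
gripper_force: 0.0
```

```bash
python3 - <<'E'
from h import *
for i in range(4): s=ctrl.snapshot('wrist')
save(s,"w6")
m=mask(s,"cap",proj(s,[[.518,-.36,.024]])[0]); print(m.sum(), proj(s,[[.518,-.36,.024]]))
for parts in (CAP,): print(fit([(s,m)],parts,[.518,-.36],False))
plan(.518,-.36,.25,177)
E
```

```text
1453.0 [[270.61571596 189.13531258]]
(array([ 0.51712121, -0.35935334,  0.        ]), np.float64(0.04000344127416611))
t 16.32 pos [ 0.5224 -0.3529  0.2511] [-1.7999e+02  5.0000e-02  1.7721e+02] F [-0.2  0.1  1.1] open 0.0878 gf 0.0
dist mm 8.5 shares [ 0.0051 -0.0091  0.0014] turn 0.0024
```

View pics/w6.png

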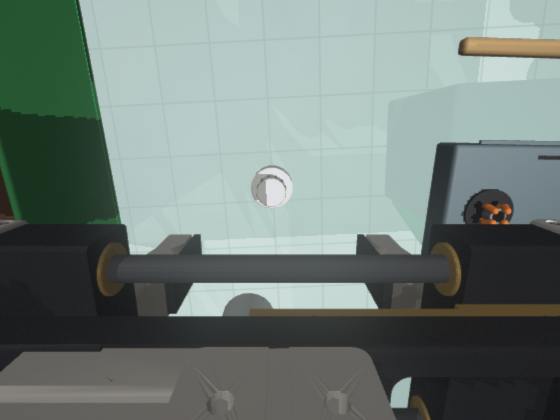

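```bash
python3 - <<'E'
from h import *
S=ctrl.snapshot("scene")
for z in(.13,.155): print("mister head tip",ray(S,(185,372),z).round(3))
g=cv2.imread("pics/w5.png",0)[160:222:4,218:282:3]; print(g)
plan(.5172,-.3594,.0905,177.1)
E
```

```text
mister head tip [ 0.638 -0.417  0.13 ]
mister head tip [ 0.645 -0.418  0.155]
[[ 97  97  96  95  95 138 139 138 138 139 139 139 140 139 140 140 140 141
  139 142 141 141]
 [ 98  96  96  95  95 101 101 138 138 139 138 139 139 139 139 139 139 140
  139 140 141 141]
 [ 97  95  97  95  94  94  93 131 134 133 133 133 138 138 139 139 139 139
  139 141 140 140]
 [ 96  96  96  95  93  93  77  65  67  67  67  66  66  69 131 138 139 139
  139 140 140 140]
 [ 97  96  95  95  94  65  64  64  68  67  67  66  66  65  65  74 139 139
  140 140 140 140]
 [ 96  95  96  94  68  66  64  63  67  68  62  61  66  66  65  65  81 139
  139 140 140 141]
 [ 97  95  94  83  66  64  74 114  90  70  78  84 138 133  65  65  65 133
  139 140 140 141]
 [ 96  95  95  69  66  66  66 116 159 100  82 164 161  69  64  65  65  90
  138 140 140 140]
 [ 96  94  95  70  67  65  63  85  69  58  57  67 109  63  63  64  64  87
  137 139 139 139]
 [ 95  95  95  83  66  65  63  91 126  59  58  96  97  64  64  63  64 121
  138 139 139 139]
 [102 101  96  92  67  65  71 105 163  82  86 158 156 132  63  64  72 134
  138 139 139 139]
 [137 138 138 137 135  74  69  69  68  65  65  65  64  65  64  69 128 138
  138 139 139 139]
 [138 137 137 137 137 135 108  70  68  66  65  64  64  65  98 126 137 139
  138 139 138 139]
 [136 137 137 136 137 137 136 136 135 131 123 123 126 129 128 127 137 138
  137 138 139 138]
 [136 137 137 136 137 135 137 136 137 137 136 137 135 136 136 137 137 138
  138 138 139 139]
 [137 136 137 136 136 136 137 136 136 138 136 136 137 137 137 137 136 137
  137 138 139 138]]
t 16.37 pos [ 0.5224 -0.353   0.2511] [-1.7999e+02  5.0000e-02  1.7721e+02] F [-0.5  0.4 -0.3] open 0.0873 gf 0.0
dist mm 160.8 shares [ 0.0063 -0.0083  0.2007] turn 0.0012
```

>>> send_rows --deltas '[[[0.006,-0.008,0.04],0],[[0.006,-0.008,0.09],0],[[0.006,-0.008,0.13],0],[[0.006,-0.008,0.165],0],[[0.006,-0.008,0.185],0]]'

```text
clock: 16.78
tool_pos: [0.5156, -0.3589, 0.0994]
orientation: [179.9, -0.2, 177.1]
force: [-0.6, -0.3, -0.8]
opening: 0.0876
gripper_force: 0.0
```

>>> send_rows --deltas '[[[0,0,0.008],0],[[0,0,0.0155],0],[[0,0,0.0155],0],[[0,0,0.0155],0],[[0,0,0.0155],0]]'

```text
clock: 17.2
tool_pos: [0.5177, -0.3602, 0.0916]
orientation: [-180.0, 0.1, 177.2]
force: [0.5, 0.3, -0.3]
opening: 0.0875
gripper_force: 0.0
```

>>> send_rows --deltas '[[[0,0,0],0],[[0,0,0],0],[[0,0,0],0],[[0,0,0],0],[[0,0,0],0]]' --gripper 0.2

```text
clock: 17.62
tool_pos: [0.5169, -0.36, 0.0903]
orientation: [-180.0, 0.0, 177.1]
force: [-0.6, 0.8, 0.2]
opening: 0.0599
gripper_force: 0.0
```

>>> send_rows --deltas '[[[0,0,0],0],[[0,0,0],0],[[0,0,0],0],[[0,0,0],0],[[0,0,0],0]]'

```text
clock: 18.03
tool_pos: [0.5168, -0.36, 0.0901]
orientation: [-180.0, -0.0, 177.1]
force: [0.6, 0.5, 0.2]
opening: 0.029
gripper_force: 30.0
```

>>> send_rows --deltas '[[[0,0,-0.03],0],[[0,0,-0.08],0],[[0,0,-0.13],0],[[0,0,-0.18],0],[[-0.003,0.04,-0.21],0]]'

```text
clock: 18.45
tool_pos: [0.5213, -0.3316, 0.2625]
orientation: [-179.8, 0.2, 177.0]
force: [2.0, 0.3, -0.4]
opening: 0.0292
gripper_force: 30.0
```

>>> send_rows --deltas '[[[-0.004,0.05,0],0],[[-0.008,0.1,0],0],[[-0.012,0.15,0],0],[[-0.016,0.2,0],0],[[-0.02,0.25,0],0]]'

```text
clock: 18.87
tool_pos: [0.5465, -0.1274, 0.2582]
orientation: [180.0, 0.0, 177.1]
force: [0.6, -0.6, -0.7]
opening: 0.0296
gripper_force: 30.0
```

>>> send_rows --deltas '[[[-0.002,0.02,0],0],[[-0.004,0.037,0],0],[[-0.004,0.037,0],0],[[-0.004,0.037,0],0],[[-0.004,0.037,0],0]]'

```text
clock: 19.28
tool_pos: [0.5513, -0.1005, 0.2579]
orientation: [-180.0, -0.0, 177.1]
force: [0.9, 0.3, 0.3]
opening: 0.0291
gripper_force: 30.0
```

```bash
python3 - <<'E'
from h import *
for i in range(6): s=ctrl.snapshot('wrist')
save(s,"w7"); S=ctrl.snapshot("scene"); save(S,"s7")
for name,im in (("wrist",s),("scene",S)):
    pu=proj(im,[[.551,-.132,.043]])[0]; print(name,pu)
    g=cv2.cvtColor(im["color"],cv2.COLOR_RGB2GRAY); roi=cv2.circle(np.zeros_like(g),tuple(int(v) for v in pu),34 if name=="wrist" else 14,1,-1)
    m=((g<82)&(roi>0)).astype(np.uint8); k,l,st,c=cv2.connectedComponentsWithStats(m)
    i=1+st[1:,4].argmax(); h=cv2.convexHull(cv2.findContours((l==i).astype(np.uint8),0,1)[0][0]); e=cv2.fitEllipse(h); print(st[i],e,ray(im,e[0],.043).round(4))
    hsv=cv2.cvtColor(im["color"],cv2.COLOR_RGB2HSV); o=((hsv[...,0]<18)&(hsv[...,1]>130)&(hsv[...,2]>90)&(roi>0)); y,x=np.nonzero(o)
    print("tongues",x.min(),x.max(),y.min(),y.max(),ray(im,[(x.min()+x.max())/2,(y.min()+y.max())/2],.055).round(4))
plan(.551,-.132,.2,177.1)
E
```

```text
wrist [247.71572225 196.47630526]
[ 224  172   47   47 1202] ((246.83656311035156, 194.88809204101562), (45.52077865600586, 46.65476608276367), 107.9106674194336) [ 0.5492 -0.1328  0.043 ]
tongues 236 257 187 208 [ 0.5494 -0.1319  0.055 ]
scene [253.75724412 255.76761467]
[239 249  26  20 382] ((251.69171142578125, 257.8637390136719), (20.603294372558594, 26.544689178466797), 103.69939422607422) [ 0.5508 -0.139   0.043 ]
tongues 248 259 255 260 [ 0.5576 -0.1398  0.055 ]
t 19.63 pos [ 0.5514 -0.1004  0.258 ] [-1.8000e+02 -1.0000e-02  1.7708e+02] F [ 0.8 -0.6 -0.9] open 0.0292 gf 30.0
dist mm 66.10000000000001 shares [-0.0015 -0.0395  0.0725] turn -0.0003
```

View pics/w7.png

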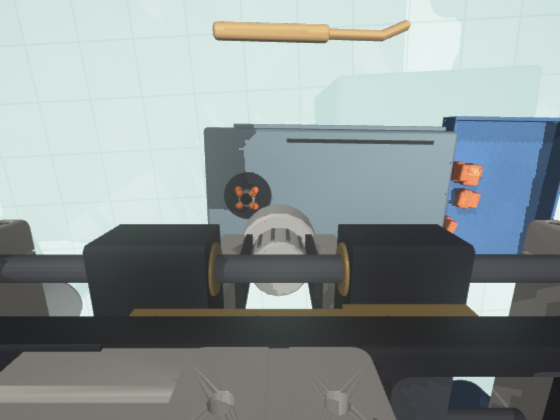

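The neck shows at (247,195) and gives (0.549,-0.132) from the wrist camera; the cap sits straight in the fingers at (280,260). Now over the neck and down.

>>> send_rows --deltas '[[[0,-0.02,0],0],[[0,-0.04,0.01],0],[[0,-0.04,0.05],0],[[0,-0.04,0.09],0],[[0,-0.04,0.115],0]]'

```text
clock: 20.05
tool_pos: [0.5486, -0.1323, 0.1635]
orientation: [180.0, -0.1, 177.0]
force: [-0.4, 1.0, -0.9]
opening: 0.0295
gripper_force: 30.0
```

>>> send_rows --deltas '[[[0,0,0.008],0],[[0,0,0.01],0],[[0,0,0.01],0],[[0,0,0.01],0],[[0,0,0.01],0]]'

```text
clock: 20.47
tool_pos: [0.5508, -0.1317, 0.1597]
orientation: [180.0, 0.2, 177.2]
force: [0.7, 0.2, 0.4]
opening: 0.0294
gripper_force: 30.0
```

```bash
python3 - <<'E'
from h import *
D=ctrl.snapshot("side"); save(D,"d8",cv2.resize(D["color"][130:250,220:380],(800,600),interpolation=cv2.INTER_CUBIC))
plan(.5497,-.1325,.145,177.1)
E
```

```text
t 20.52 pos [ 0.5507 -0.1317  0.1596] [1.7999e+02 1.5000e-01 1.7714e+02] F [-0.6 -0.  -0.4] open 0.0291 gf 30.0
dist mm 14.6 shares [ 0.0012 -0.0011  0.0182] turn 0.0005
```

View pics/d8.png

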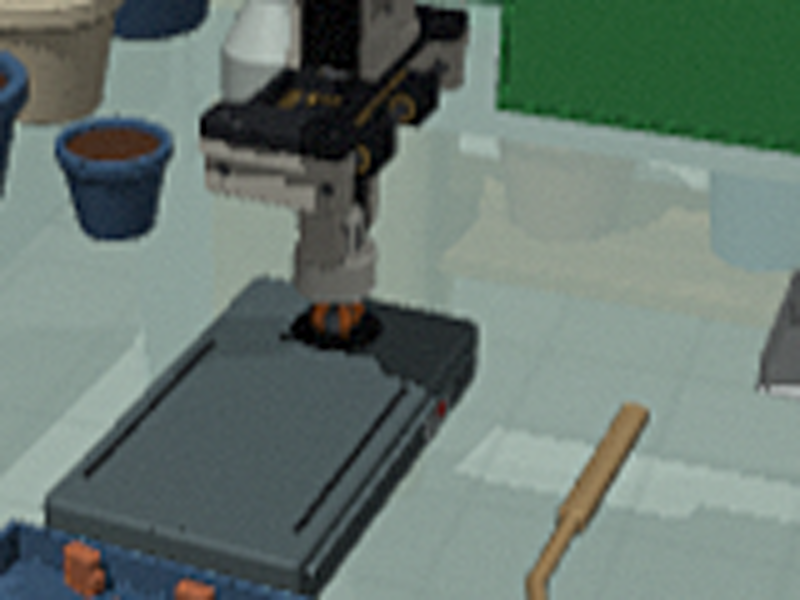

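The cap at crop (335,270) is centred over the tongues at (337,318). Pressing down.

>>> send_rows --deltas '[[[0,0,0.008],0],[[0,0,0.014],0],[[0,0,0.017],0],[[0,0,0.019],0],[[0,0,0.02],0]]'

```text
clock: 20.93
tool_pos: [0.5503, -0.1326, 0.1427]
orientation: [-179.9, 0.0, 177.2]
force: [-2.4, -4.8, 9.7]
opening: 0.0296
gripper_force: 31.4
```

>>> send_rows --deltas '[[[0,0,0.002],0],[[0,0,0.004],0],[[0,0,0.005],0],[[0,0,0.005],0],[[0,0,0.005],0]]'

```text
clock: 21.35
tool_pos: [0.5497, -0.1323, 0.1377]
orientation: [-180.0, -0.0, 177.1]
force: [0.5, -5.1, -2.2]
opening: 0.0295
gripper_force: 30.2
```

>>> send_rows --deltas '[[[0,-0.001,0.002],0],[[0,-0.001,0.004],0],[[0,-0.001,0.006],0],[[0,-0.001,0.007],0],[[0,-0.001,0.007],0]]'

```text
clock: 21.77
tool_pos: [0.5498, -0.1323, 0.133]
orientation: [180.0, 0.0, 177.1]
force: [-2.4, -1.2, 7.0]
opening: 0.0287
gripper_force: 30.1
```

>>> send_rows --deltas '[[[0,0,0.001],0],[[0,0,0.002],0],[[0,0,0.003],0],[[0,0,0.003],0],[[0,0,0.003],0]]'

```text
clock: 22.18
tool_pos: [0.5498, -0.1323, 0.1329]
orientation: [-180.0, 0.1, 177.2]
force: [-10.4, 2.5, 27.9]
opening: 0.0293
gripper_force: 34.3
```

>>> send_rows --deltas '[[[0,0,0],0],[[0,0,0],0],[[0,0,0],0],[[0,0,0],0],[[0,0,0],0]]'

```text
clock: 22.6
tool_pos: [0.5498, -0.1323, 0.1329]
orientation: [-180.0, 0.1, 177.2]
force: [-10.3, 2.6, 28.2]
opening: 0.0293
gripper_force: 34.3
```

```bash
python3 - <<'E'
from h import *
D=ctrl.snapshot("side"); save(D,"d9",cv2.resize(D["color"][130:370,200:400],(500,600),interpolation=cv2.INTER_CUBIC))
plan(.5498,-.1323,.133,177.1)
E
```

```text
t 22.65 pos [ 0.5498 -0.1323  0.1329] [-1.7999e+02  7.0000e-02  1.7718e+02] F [-10.4   3.   28.4] open 0.0292 gf 34.3
dist mm 0.2 shares [ 0.      0.     -0.0002] turn 0.0009
```

View pics/d9.png

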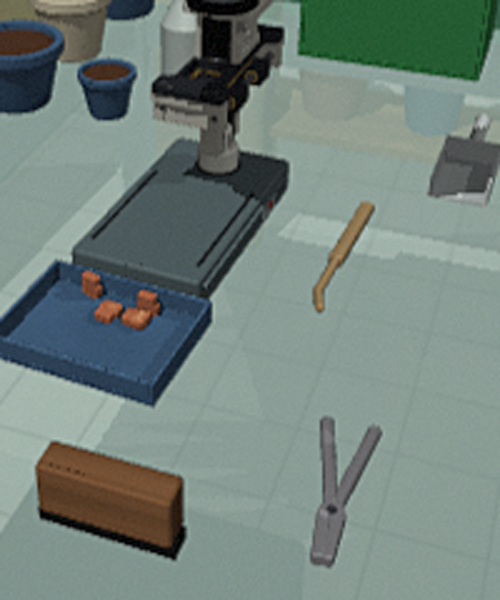

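The cap sits on the collar at (218,155), the four shards are in the saucer around (120,305), and the block stands at (110,500). The arm holds a steady 28 N press, so I hand in.

```bash
python3 -c "
from h import *
print(ctrl.close_job())"
```

```text
the job is handed in; nothing more can be done
None
```

I handed the job in at about 23 s of the 70 s allowed, and the hand-in gave no verdict. The last picture shows all four shards in the saucer, the block upright on the bench clear of the reservoir, and the cap home on its collar with the fingers pressing at about 28 N.

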